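Find the free drop plate of the slag box and push it open

TASK

Three of the four steel drop plates in the slag box on the welding bench are wedged from below and one is free. Press the plates on their raised pads, gently, to find the one that gives, then push that plate down until it stands open by 45 degrees or more, and draw back from it. Do not force the wedged plates; pick nothing up and leave the nuts, magnet, tube and tools lying where they are.

Things in the scene. Friction and masses are not known exactly. Their poses are not given: they have to be found in the camera images.
- deck: the slag box: a fixed dark steel box 210 mm deep (x), 575 mm wide (y), 90 mm high; its flat top holds a row of four identical bare steel drop plates, level with it, 135 mm apart. Origin: at bench height under the middle of the row; x points away from the robot across the deck, y left along the row, z up. It stands elsewhere, and turned a little, in each run.
- pad_1 (a point): top centre of the round, raised, dark steel pad (30 mm diameter, 2 mm high) near the robot-side edge of plate 1, the first (leftmost, +y) of the row; moves with it. Shut: 92 mm above the bench, x = -35 mm in the deck frame. Plate: 120 mm (deck x) by 98 mm (y), 5 mm thick, near edge 25 mm nearer than the pad's centre. The hole below is 100 mm wide, clear to 75 mm depth if the plate is free.
- plate_1 (a joint): tilt of plate 1, rad: 0 shut and level, grows as the pad side goes down, stop at 1.0. Hinge line along deck y, 55 mm beyond the pad's centre, 4.5 mm below its top; the part beyond it rises. Free: yields to 3 to 5 N on the pad and stays where it is left. Wedged: gives under 2 mm. Exactly one of the four is free, drawn anew for each run. A plate bears at most 80 N.
- pad_2 (a point): top centre of the round, raised, dark steel pad (30 mm diameter, 2 mm high) near the robot-side edge of plate 2, the second of the row; moves with it. Shut: 92 mm above the bench, x = -35 mm in the deck frame. Plate: 120 mm (deck x) by 98 mm (y), 5 mm thick, near edge 25 mm nearer than the pad's centre. The hole below is 100 mm wide, clear to 75 mm depth if the plate is free.
- plate_2 (a joint): tilt of plate 2, rad: 0 shut and level, grows as the pad side goes down, stop at 1.0. Hinge line along deck y, 55 mm beyond the pad's centre, 4.5 mm below its top; the part beyond it rises. Free: yields to 3 to 5 N on the pad and stays where it is left. Wedged: gives under 2 mm. Exactly one of the four is free, drawn anew for each run. A plate bears at most 80 N.
- pad_3 (a point): top centre of the round, raised, dark steel pad (30 mm diameter, 2 mm high) near the robot-side edge of plate 3, the third of the row; moves with it. Shut: 92 mm above the bench, x = -35 mm in the deck frame. Plate: 120 mm (deck x) by 98 mm (y), 5 mm thick, near edge 25 mm nearer than the pad's centre. The hole below is 100 mm wide, clear to 75 mm depth if the plate is free.
- plate_3 (a joint): tilt of plate 3, rad: 0 shut and level, grows as the pad side goes down, stop at 1.0. Hinge line along deck y, 55 mm beyond the pad's centre, 4.5 mm below its top; the part beyond it rises. Free: yields to 3 to 5 N on the pad and stays where it is left. Wedged: gives under 2 mm. Exactly one of the four is free, drawn anew for each run. A plate bears at most 80 N.
- pad_4 (a point): top centre of the round, raised, dark steel pad (30 mm diameter, 2 mm high) near the robot-side edge of plate 4, the fourth (rightmost, -y) of the row; moves with it. Shut: 92 mm above the bench, x = -35 mm in the deck frame. Plate: 120 mm (deck x) by 98 mm (y), 5 mm thick, near edge 25 mm nearer than the pad's centre. The hole below is 100 mm wide, clear to 75 mm depth if the plate is free.
- plate_4 (a joint): tilt of plate 4, rad: 0 shut and level, grows as the pad side goes down, stop at 1.0. Hinge line along deck y, 55 mm beyond the pad's centre, 4.5 mm below its top; the part beyond it rises. Free: yields to 3 to 5 N on the pad and stays where it is left. Wedged: gives under 2 mm. Exactly one of the four is free, drawn anew for each run. A plate bears at most 80 N.
- nut_1: a steel hexagon nut, 29 mm across, 16 mm high, lying on the deck's narrow strip between plates 1 and 2; origin under its centre
- nut_2: a second such nut, on the strip between plates 3 and 4
- pipe_offcut: a short upright steel tube, 42 mm diameter, 60 mm high, standing on the deck's far ledge; origin under its centre
- magnet_block: a red welding magnet, 30 x 70 x 35 mm high, on the deck's far ledge; origin under its centre
- hammer: a hammer 260 mm long lying on the bench to the left of the slag box; a bystander
- brush: a brush 220 mm long lying on the bench to the right of the slag box; a bystander

How it is judged:
On the way, in this order (a step that is already met when the one before it is completed fails the run):
1. the free plate gives under a press (tilts beyond 0.1 rad) (value of joint any of plate_1, plate_2, plate_3, plate_4 above 0.1 rad), for 0.04 s.
2. the free plate is pushed open beyond 0.7 rad (40 degrees) (((value of joint plate_1 above 0.7 rad and value of joint each of plate_2, plate_3, plate_4 below 0.08 rad) or (value of joint plate_2 above 0.7 rad and value of joint each of plate_1, plate_3, plate_4 below 0.08 rad) or (value of joint plate_3 above 0.7 rad and value of joint each of plate_1, plate_2, plate_4 below 0.08 rad) or (value of joint plate_4 above 0.7 rad and value of joint each of plate_1, plate_2, plate_3 below 0.08 rad))), for 0.2 s.
At the end, for the whole second after the job is handed in: one plate stands open at 0.7 rad (40 degrees) or more, at rest; the other three are shut (below 0.08 rad); every bystander lies within 30 mm of where it began (((value of joint plate_1 above 0.7 rad and value of joint each of plate_2, plate_3, plate_4 below 0.08 rad) or (value of joint plate_2 above 0.7 rad and value of joint each of plate_1, plate_3, plate_4 below 0.08 rad) or (value of joint plate_3 above 0.7 rad and value of joint each of plate_1, plate_2, plate_4 below 0.08 rad) or (value of joint plate_4 above 0.7 rad and value of joint each of plate_1, plate_2, plate_3 below 0.08 rad)) and velocity of joint plate_1 between -0.05 and 0.05 rad/s and velocity of joint plate_2 between -0.05 and 0.05 rad/s and velocity of joint plate_3 between -0.05 and 0.05 rad/s and velocity of joint plate_4 between -0.05 and 0.05 rad/s and distance of each of nut_1, nut_2, pipe_offcut, magnet_block, hammer, brush from where it was at the start of the episode below 0.03 m); the robot touches nothing.
It fails at once if a plate is forced (over 80 N from the arm) (contact force between any of the arm, the fingers and plate_1 above 80 N or contact force between any of the arm, the fingers and plate_2 above 80 N or contact force between any of the arm, the fingers and plate_3 above 80 N or contact force between any of the arm, the fingers and plate_4 above 80 N).
It fails at once if a bystander is displaced by more than 30 mm or lifted (distance of any of nut_1, nut_2, pipe_offcut, magnet_block, hammer, brush from where it was at the start of the episode above 0.03 m).
It also fails if it takes over 48 s, if anything falls off the work surface, if the arm or the gripper's body presses on something with over 40 N, if the wrist force passes 120 N, or if a joint passes its speed limit or range.

ROBOT

A 6-joint arm with a two-finger parallel gripper is mounted at the origin on the work surface. World frame = base frame: x ahead of the robot, y to its left, z up, the work surface at z = 0. Lengths are in m, angles in rad, forces in N, time in s.
With the tool pointing down it reaches from about 0.4 to 0.825 m from the base axis. Payload 7 kg.
Tool frame: the origin (TCP) lies on the centre line of the jaws, within the pads' length; the fingertips stand tip_reach ahead of it and the grasp point (between the pads) is the TCP (tip_reach is the distance from the TCP to the fingertips, in m); z points along the fingers, y is the line along which they close (so a half turn about z gives the same grasp; the last joint's range is limited). The gripper opens to 88 mm and grips with 3 to 60 N. Pads are 19 mm wide; open, the fingers measure 130 mm over their backs; the gripper's body (78 mm by 193 mm) begins 47 mm behind the grasp point.
Start: joints at [-0.859, 0.359, 0.012, 0, -1.224, -0.288], TCP at [0.278, -0.615, 0.246] pointing down, gripper open.
Joint ranges: [-3.07, 3.07], [-1.43, 2.12], [-1.02, 1.25], [-3.03, 1.67], [-3.05, -0], [-3.03, 3.03]. Speed limits (rad/s): [2.39, 2.39, 3.01, 3.14, 3.14, 3.14].

INTERFACE

Orientations are given as [roll, pitch, yaw] about the fixed x, y, z axes, in that order (R = Rz(yaw) Ry(pitch) Rx(roll)).
In Python, from station import get_state, grab_frame, calibration, job_done, find_in, mark_of, tip_reach gives the robot as it stands.
- The arm moves only by the shell command python3 -m handwheel 'ROWS' [OPENING] [FORCE]. ROWS is JSON, a list of rows, each an object with "delta_pos": the shift along the world's x, y, z in units of 30 mm (1.0 is 30 mm), a list of three; "dr": the turn, a rotation vector about the world's x, y, z in degrees, a list of three. In form: [{"delta_pos": [tx, ty, tz], "dr": [rx, ry, rz]}, ...]. A call has 1 to 10 rows; each row shifts and turns the commanded pose from where the row before left it; what a row does not reach is not made up. A row lasts 1/10 s, in which the tool goes at most 50 mm and 8.59 degrees, less where a joint would pass 70% of its speed; a pose out of reach is approached as far as the arm can. A call is refused whole if a number of a shift passes 1 or a number of a turn 8.59, either way. A call with a gripper value outside its range is refused whole. OPENING is the closure, from -1 (fully open) to 1 (shut), set as the call begins (- or left out, the last holds). The fingers move at their own pace and stop on an object; FORCE is the grip in N (left out, the last holds). Time passes only in rows, so rows that do not move let the fingers close. It gives the time, the measured TCP pose, the force, the opening and the grip force at its end, in the units of the state.
- get_state(): the state, without advancing time (a new reading comes with each control period).
- grab_frame(name): name is "scene" or "top" or "wrist"; returns the picture (400x640x3 uint8, red, green, blue); there is no depth.
- calibration(name): a dict with "fx", "fy", "cx", "cy" (pixels), "extrinsics" (4x4, takes a point from world to camera coordinates). Camera axes: x right, y down, z forward; pixel columns grow to the right and rows downward; lengths in m; the calibration is good to about 2 mm. A picture is of the moment at which its call begins: read the wrist's pose just before it. calibration takes no time and is no camera call; for the wrist camera it gives the pose at the moment of the call.
- job_done(): hands the job in; it is judged then, once.
Trained networks look in the newest picture that a camera, given by its name, has taken for a name from the list of things; names that differ only in an ending like _2 or _b are one class to them, and where a whole thing is asked for, a point or a joint stands for the part that bears it (a point fixed in the world has none). Each returns a list of dicts, best first, with "conf" (0 to 1); they miss things now and then, are a little off and sometimes report something else, mostly with a low value. They report only what shows in the picture. A call takes as long as a camera call.
- find_in(camera, query): "location" ([column, row] in pixels, amid what is visible of it).
- mark_of(camera, query): "location" ([column, row] in pixels: a listed point, or the origin of a listed thing).
The state is a dict: "t": time; "q": joint angles; "qd": joint speeds; "joint_efforts": joint torques, N m; "eef_pos": TCP position; "ee_rot": TCP orientation; "force": force on the tool from outside, world axes, zero at the start; "moment": the same for the moment, N m; "width": finger opening in m; "gripper_force": force on a finger pad.
Only numpy, scipy, OpenCV 4.12 (cv2) and the standard library are available. Lean on these libraries where they do the work, as an engineer would, in place of code of your own. Each camera call takes 0.05 s, during which the arm holds its last target. There are 200 camera calls.

## Working session

There is one attempt and no reset: what is moved stays moved. The work goes in short steps, Python scripts to look and compute and a shell command to move; the robot and the scene stay as the last step left them, time stands still between calls to the robot, and variables do not carry over. Pictures are saved under pics/ and viewed, at most 10 in all, crops included, and the job is handed in when it is done.

```bash
mkdir -p pics
cat > h.py <<'E'
import numpy as np, cv2
from station import *
def ray(cam,uv,z,c=None):
    c=c or calibration(cam); E=np.array(c["extrinsics"]); R,t=E[:3,:3],E[:3,3]
    d=R.T@np.array([(uv[0]-c["cx"])/c["fx"],(uv[1]-c["cy"])/c["fy"],1]); o=-R.T@t
    return o+d*(z-o[2])/d[2]
E
python3 - <<'E'
from h import *
a=[]
for n in ("top","scene"):
    f=grab_frame(n); a.append(f)
    for m in mark_of(n,"pad_1"): print(n,m["conf"],m["location"],ray(n,m["location"],.092).round(4))
    for q in ("nut_1","deck"):
        for m in mark_of(n,q): print(n,q,m["conf"],m["location"],ray(n,m["location"],.09 if q=="nut_1" else 0).round(4))
cv2.imwrite("pics/a.png",cv2.resize(np.vstack(a)[:,:,::-1],(480,600)))
cv2.imwrite("pics/top.png",a[0][:,:,::-1])
s=get_state(); print(s["t"],s["eef_pos"],s["ee_rot"],s["force"],s["width"],tip_reach)
E
```

```text
top 0.93 [254.7, 199.0] [0.5627 0.2297 0.092 ]
top 0.84 [369.6, 219.8] [ 0.4832 -0.1717  0.092 ]
top 0.59 [290.0, 207.6] [0.5303 0.106  0.092 ]
top 0.55 [178.0, 241.1] [0.419  0.4907 0.092 ]
top nut_1 0.47 [277.4, 173.3] [0.6549 0.1508 0.09  ]
top nut_1 0.46 [353.7, 186.2] [ 0.6044 -0.1195  0.09  ]
top deck 0.63 [310.4, 205.4] [0.553  0.0362 0.    ]
scene 0.94 [302.3, 193.0] [ 0.4978 -0.04    0.092 ]
scene 0.79 [376.7, 156.2] [0.5508 0.2284 0.092 ]
scene 0.76 [266.4, 213.7] [ 0.4825 -0.1643  0.092 ]
scene 0.67 [340.1, 176.4] [0.5297 0.0864 0.092 ]
scene nut_1 0.58 [380.8, 187.2] [0.6416 0.1493 0.09  ]
scene nut_1 0.5 [306.0, 235.9] [ 0.6138 -0.1284  0.09  ]
scene deck 0.95 [327.2, 209.3] [0.5479 0.0166 0.    ]
scene deck 0.18 [303.4, 195.6] [ 0.457  -0.0038  0.    ]
0.4 [ 0.27751474 -0.61521522  0.24543793] [ 3.14137426e+00 -3.00726556e-05 -2.71782431e+00] [-1.54352155  0.06887998 -0.44562879] 0.08771500266046696 0.019
```

View pics/top.png

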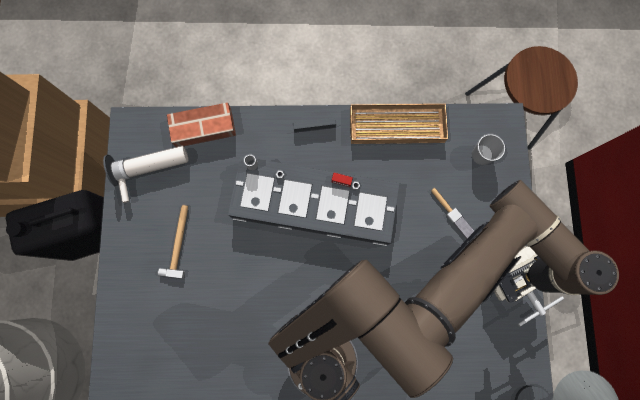

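The top view shows the box tilted about -10°, with pads at roughly (255,206), (292,209), (330,215) and (369,220) px. The nuts are towards the far ledge and the arm is at right. I put pad 4 near (0.483,-0.168), with pads 3, 2 and 1 each about (+0.024,+0.133) further on. Next I move above pad 4 with the gripper closing.

```bash
python3 -m handwheel '[{"delta_pos":[0.46,0.99,0],"dr":[0,0,-2.3]},{"delta_pos":[0.46,0.99,0],"dr":[0,0,-2.3]},{"delta_pos":[0.46,0.99,0],"dr":[0,0,-2.3]},{"delta_pos":[0.46,0.99,0],"dr":[0,0,-2.3]},{"delta_pos":[0.46,0.99,0],"dr":[0,0,-2.3]},{"delta_pos":[0.46,0.99,0],"dr":[0,0,-2.3]},{"delta_pos":[0.46,0.99,0],"dr":[0,0,-2.3]},{"delta_pos":[0.46,0.99,0],"dr":[0,0,-2.3]}]' 1 10
python3 -m handwheel '[{"delta_pos":[0.46,0.99,0],"dr":[0,0,-2.3]},{"delta_pos":[0.46,0.99,0],"dr":[0,0,-2.3]},{"delta_pos":[0.46,0.99,0],"dr":[0,0,-2.3]},{"delta_pos":[0.46,0.99,0],"dr":[0,0,-2.3]},{"delta_pos":[0.46,0.99,0],"dr":[0,0,-2.3]},{"delta_pos":[0.46,0.99,0],"dr":[0,0,-2.3]},{"delta_pos":[0.4,0.99,0],"dr":[0,0,-2.3]},{"delta_pos":[0,0,0],"dr":[0,0,0]},{"delta_pos":[0,0,0],"dr":[0,0,0]}]'
cat > look.py <<'E'
from h import *
import sys
s=get_state(); print(s["t"],s["eef_pos"].round(4),s["ee_rot"].round(3),s["force"].round(2),s["width"])
c=calibration("wrist"); f=grab_frame("wrist")
for m in mark_of("wrist","pad_1"): print(m["conf"],m["location"],ray("wrist",m["location"],.092,c).round(4))
cv2.imwrite(sys.argv[1],f[:,:,::-1])
E
python3 look.py pics/w1.png
```

```text
t: 1.2
eef_pos: [0.3884, -0.3765, 0.2458]
ee_rot: [-3.141, 0.0, -3.041]
force: [0.3, 0.3, -0.3]
width: 0.0292
gripper_force: 0.0
t: 2.1
eef_pos: [0.4829, -0.1692, 0.2457]
ee_rot: [-3.142, 0.0, 2.965]
force: [-0.8, -0.9, -0.4]
width: 0.0001
gripper_force: 0.0
2.1 [ 0.4829 -0.1692  0.2457] [-3.142  0.     2.965] [-0.81 -0.91 -0.4 ] 0.00014994226946888934
0.92 [317.7, 188.9] [ 0.4803 -0.1708  0.092 ]
0.7 [589.7, 193.5] [0.5323 0.0924 0.092 ]
0.58 [456.3, 193.3] [ 0.5088 -0.0372  0.092 ]
```

View pics/w1.png

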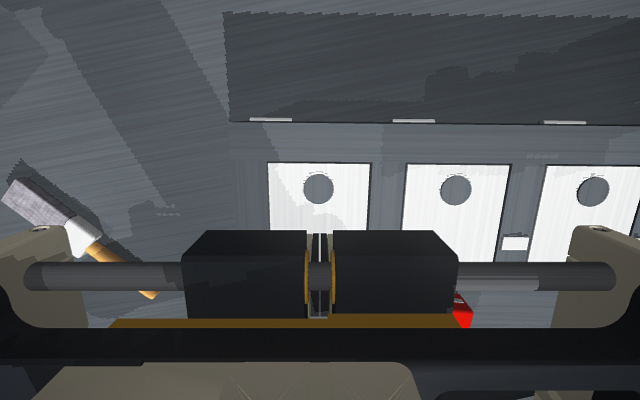

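Pads 4, 3 and 2 show at (318,189), (456,190) and (593,192) px, and the jaws are aligned with the row. The tool is within about 3 mm of pad 4, so I descend and press gently.

```bash
python3 -m handwheel '[{"delta_pos":[-0.02,0,-0.85],"dr":[0,0,0]},{"delta_pos":[-0.02,0,-0.85],"dr":[0,0,0]},{"delta_pos":[-0.02,0,-0.85],"dr":[0,0,0]},{"delta_pos":[-0.02,-0.02,-0.85],"dr":[0,0,0]},{"delta_pos":[0,-0.02,-0.7],"dr":[0,0,0]},{"delta_pos":[0,0,-0.2],"dr":[0,0,0]},{"delta_pos":[0,0,0],"dr":[0,0,0]}]'
python3 -m handwheel '[{"delta_pos":[0,0,-0.05],"dr":[0,0,0]},{"delta_pos":[0,0,-0.05],"dr":[0,0,0]},{"delta_pos":[0,0,0],"dr":[0,0,0]}]'
```

```text
t: 2.9
eef_pos: [0.4797, -0.1717, 0.1161]
ee_rot: [-3.141, -0.002, 2.962]
force: [0.7, 0.3, 0.2]
width: 0.0002
gripper_force: 0.0
t: 3.2
eef_pos: [0.4807, -0.171, 0.1142]
ee_rot: [3.141, 0.001, 2.963]
force: [-1.0, 0.2, 1.2]
width: 0.0007
gripper_force: 0.0
```

Tip is at 0.095; going on in 1.5–2 mm steps.

```bash
python3 -m handwheel '[{"delta_pos":[0,0,-0.05],"dr":[0,0,0]},{"delta_pos":[0,0,-0.05],"dr":[0,0,0]},{"delta_pos":[0,0,0],"dr":[0,0,0]}]'
python3 -m handwheel '[{"delta_pos":[0,0,-0.05],"dr":[0,0,0]},{"delta_pos":[0,0,0],"dr":[0,0,0]}]'
```

```text
t: 3.5
eef_pos: [0.4806, -0.1709, 0.1107]
ee_rot: [3.142, 0.0, 2.963]
force: [0.1, 0.4, 1.1]
width: 0.0006
gripper_force: 0.5
t: 3.7
eef_pos: [0.4806, -0.1709, 0.1105]
ee_rot: [-3.141, 0.001, 2.964]
force: [-5.6, 4.6, 16.7]
width: 0.0007
gripper_force: 7.9
```

Pad 4 bore 17 N without giving, so plate 4 is wedged. I lift 25 mm and move over to pad 3, (+28,+134) mm.

```bash
python3 -m handwheel '[{"delta_pos":[0,0,-0.0],"dr":[0,0,0]},{"delta_pos":[0,0,0.9],"dr":[0,0,0]},{"delta_pos":[0.18,0.9,0],"dr":[0,0,0]},{"delta_pos":[0.18,0.9,0],"dr":[0,0,0]},{"delta_pos":[0.18,0.9,0],"dr":[0,0,0]},{"delta_pos":[0.18,0.9,0],"dr":[0,0,0]},{"delta_pos":[0.18,0.86,0],"dr":[0,0,0]},{"delta_pos":[0,0,0],"dr":[0,0,0]},{"delta_pos":[0,0,-0.6],"dr":[0,0,0]},{"delta_pos":[0,0,-0.15],"dr":[0,0,0]}]'
python3 -m handwheel '[{"delta_pos":[0,0,-0.05],"dr":[0,0,0]},{"delta_pos":[0,0,-0.05],"dr":[0,0,0]},{"delta_pos":[0,0,0],"dr":[0,0,0]}]'
```

```text
t: 4.7
eef_pos: [0.5063, -0.0373, 0.1122]
ee_rot: [-3.141, -0.002, 2.963]
force: [-1.4, -0.2, -0.4]
width: 0.0006
gripper_force: 0.0
t: 5.0
eef_pos: [0.5074, -0.0375, 0.1108]
ee_rot: [3.142, 0.0, 2.963]
force: [0.2, 0.2, -0.5]
width: 0.0001
gripper_force: 0.0
```

```bash
python3 -m handwheel '[{"delta_pos":[0,0,-0.05],"dr":[0,0,0]},{"delta_pos":[0,0,0],"dr":[0,0,0]}]'
python3 -m handwheel '[{"delta_pos":[0,0,-0.03],"dr":[0,0,0]},{"delta_pos":[0,0,0],"dr":[0,0,0]}]'
```

```text
t: 5.2
eef_pos: [0.5076, -0.0373, 0.1095]
ee_rot: [3.141, 0.001, 2.963]
force: [-0.8, -1.4, 3.1]
width: 0.0003
gripper_force: 1.4
t: 5.4
eef_pos: [0.5076, -0.0373, 0.1084]
ee_rot: [-3.142, 0.001, 2.963]
force: [-1.6, -1.3, 3.4]
width: 0.0008
gripper_force: 1.9
```

Plate 3 may be yielding at about 3 N. I continue slowly.

```bash
python3 -m handwheel '[{"delta_pos":[0,0,-0.04],"dr":[0,0,0]},{"delta_pos":[0,0,0],"dr":[0,0,0]}]'
python3 -m handwheel '[{"delta_pos":[0,0,-0.04],"dr":[0,0,0]},{"delta_pos":[0,0,0],"dr":[0,0,0]}]'
```

```text
t: 5.6
eef_pos: [0.5075, -0.0373, 0.107]
ee_rot: [-3.142, 0.0, 2.963]
force: [0.6, -2.2, 3.6]
width: 0.0003
gripper_force: 1.6
t: 5.8
eef_pos: [0.5075, -0.0372, 0.1057]
ee_rot: [-3.142, 0.0, 2.963]
force: [0.6, -2.4, 3.4]
width: 0.0003
gripper_force: 1.4
```

Plate 3 has given more than 4 mm at 3.5 N, so it is the free one. I push it down, easing forward along deck x.

```bash
python3 -m handwheel '[{"delta_pos":[0.015,-0.003,-0.1],"dr":[0,0,0]},{"delta_pos":[0.015,-0.003,-0.1],"dr":[0,0,0]},{"delta_pos":[0.015,-0.003,-0.1],"dr":[0,0,0]},{"delta_pos":[0.015,-0.003,-0.1],"dr":[0,0,0]},{"delta_pos":[0.015,-0.003,-0.1],"dr":[0,0,0]}]'
python3 -m handwheel '[{"delta_pos":[0.015,-0.003,-0.1],"dr":[0,0,0]},{"delta_pos":[0.015,-0.003,-0.1],"dr":[0,0,0]},{"delta_pos":[0.015,-0.003,-0.1],"dr":[0,0,0]},{"delta_pos":[0.015,-0.003,-0.1],"dr":[0,0,0]},{"delta_pos":[0.015,-0.003,-0.1],"dr":[0,0,0]}]'
```

```text
t: 6.3
eef_pos: [0.5101, -0.0376, 0.0906]
ee_rot: [3.141, 0.001, 2.964]
force: [0.5, -1.8, 4.4]
width: 0.0008
gripper_force: 2.1
t: 6.8
eef_pos: [0.5124, -0.0377, 0.0757]
ee_rot: [3.141, 0.001, 2.963]
force: [-0.2, -0.2, 5.1]
width: 0.0006
gripper_force: 1.9
```

```bash
python3 -m handwheel '[{"delta_pos":[0,0,-0.1],"dr":[0,0,0]},{"delta_pos":[0,0,-0.1],"dr":[0,0,0]},{"delta_pos":[0,0,-0.1],"dr":[0,0,0]}]'
python3 -m handwheel '[{"delta_pos":[0,0,-0.05],"dr":[0,0,0]},{"delta_pos":[0,0,-0.05],"dr":[0,0,0]},{"delta_pos":[0,0,-0.05],"dr":[0,0,0]},{"delta_pos":[0,0,0],"dr":[0,0,0]}]'
python3 look.py pics/w2.png
```

```text
t: 7.1
eef_pos: [0.5117, -0.038, 0.0664]
ee_rot: [3.142, -0.0, 2.963]
force: [-0.2, 0.3, 5.4]
width: 0.0008
gripper_force: 1.7
t: 7.5
eef_pos: [0.5116, -0.0381, 0.062]
ee_rot: [-3.141, -0.001, 2.963]
force: [-0.9, 1.0, 2.5]
width: 0.0007
gripper_force: 1.1
7.5 [ 0.5116 -0.0381  0.062 ] [-3.141e+00 -1.000e-03  2.963e+00] [-0.88  1.    2.54] 0.0007300575403385873
```

View pics/w2.png

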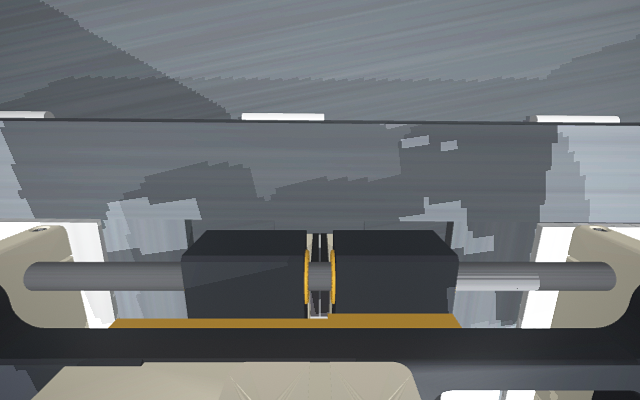

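The picture shows only the open hole between about (190,220) and (455,220) px; the plate is hidden behind the fingers. Tip depth of 47 mm implies roughly 0.76–0.9 rad. I go 4 mm further for margin, then withdraw and check.

```bash
python3 -m handwheel '[{"delta_pos":[0,0,-0.05],"dr":[0,0,0]},{"delta_pos":[0,0,-0.05],"dr":[0,0,0]},{"delta_pos":[0,0,-0.04],"dr":[0,0,0]},{"delta_pos":[0,0,0],"dr":[0,0,0]},{"delta_pos":[0,0,0],"dr":[0,0,0]}]'
python3 -m handwheel '[{"delta_pos":[-0.03,0,0.3],"dr":[0,0,0]},{"delta_pos":[-0.03,0,0.6],"dr":[0,0,0]},{"delta_pos":[0,0,0.9],"dr":[0,0,0]},{"delta_pos":[0,0,0.9],"dr":[0,0,0]},{"delta_pos":[0,0,0.9],"dr":[0,0,0]},{"delta_pos":[-0.5,0,0.9],"dr":[0,0,0]},{"delta_pos":[-0.5,0,0.9],"dr":[0,0,0]},{"delta_pos":[-0.5,0,0.9],"dr":[0,0,0]},{"delta_pos":[0,0,0],"dr":[0,0,0]},{"delta_pos":[0,0,0],"dr":[0,0,0]}]'
python3 look.py pics/w3.png
python3 - <<'E'
from h import *
w=cv2.imread("pics/w3.png")[100:400,120:520]
f=grab_frame("scene")[:,:,::-1]
c=cv2.resize(f[120:270,230:430],(800,600),interpolation=cv2.INTER_CUBIC); c=cv2.resize(c,(400,300))
cv2.imwrite("pics/end.png",np.vstack([w,c]))
E
```

```text
t: 8.1
eef_pos: [0.5118, -0.0381, 0.0579]
ee_rot: [-3.142, -0.0, 2.963]
force: [-0.5, 0.6, 2.7]
width: 0.0003
gripper_force: 1.0
t: 9.1
eef_pos: [0.465, -0.0379, 0.2481]
ee_rot: [3.14, 0.002, 2.963]
force: [-0.2, 0.4, -0.2]
width: 0.0006
gripper_force: 0.0
9.1 [ 0.465  -0.0379  0.2481] [3.140e+00 2.000e-03 2.963e+00] [-0.18  0.39 -0.23] 0.0005524107205769048
0.94 [194.4, 223.9] [ 0.477  -0.1698  0.092 ]
0.91 [456.3, 229.1] [0.5306 0.093  0.092 ]
0.89 [326.2, 231.4] [ 0.5091 -0.039   0.092 ]
0.7 [503.7, 321.6] [0.6518 0.1389 0.092 ]
0.63 [588.5, 231.4] [0.5576 0.2272 0.092 ]
0.18 [373.2, 229.2] [0.5154 0.0089 0.092 ]
```

View pics/end.png

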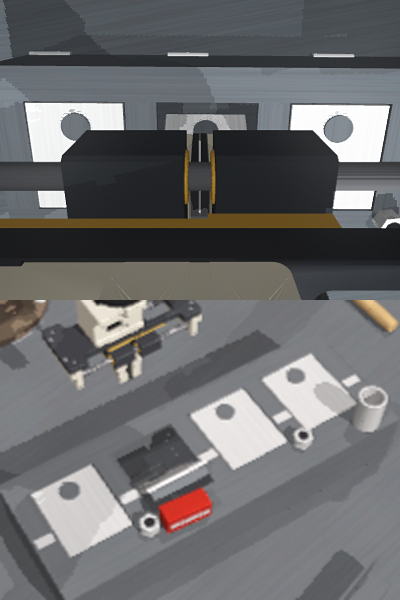

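Plate 3 stands open in both views and the nuts, magnet and tube are in place. I now work out its tilt from the near edge, at about (330,214) px, and from the pad mark.

Run:
```python
from h import *
from scipy.optimize import brentq
c=calibration("wrist"); g=cv2.imread("pics/w3.png",0)
print(g[200:236,300].tolist())
ex=np.array([np.cos(.179),-np.sin(.179)])
ps=[ray("wrist",p,.092,c)[:2] for p in ((194.4,223.9),(456.3,229.1))]
P0=np.mean(ps,0); H=P0+.055*ex
def res(th,uv,r,h):
    s=-r*np.cos(th)-h*np.sin(th); z=.0875-r*np.sin(th)+h*np.cos(th)
    return (ray("wrist",uv,z,c)[:2]-H)@ex-s
for uv,r,h in (((326,231.4),.055,.0045),((326,228),.055,.0045),((330,214),.08,.0025)):
    print(uv,[round(float(res(t,uv,r,h))*1000,1) for t in (0,.2,.4,.6,.7,.8,.9,1.)])
f=cv2.imread("pics/w3.png")[190:260,250:400]; cv2.imwrite("pics/z.png",cv2.resize(f,(750,350),interpolation=cv2.INTER_NEAREST))
```

```text
[108, 113, 87, 62, 61, 61, 60, 62, 62, 63, 59, 61, 58, 55, 118, 143, 142, 142, 142, 141, 142, 142, 142, 143, 141, 141, 139, 179, 182, 190, 52, 25, 30, 30, 28, 30]
(326, 231.4) [5.3, 9.4, 11.1, 10.6, 9.4, 7.6, 5.3, 2.5]
(326, 228) [1.6, 5.5, 7.2, 6.5, 5.2, 3.4, 1.1, -1.8]
(330, 214) [12.3, 16.4, 17.1, 14.5, 12.0, 8.6, 4.6, -0.2]
```

View pics/z.png

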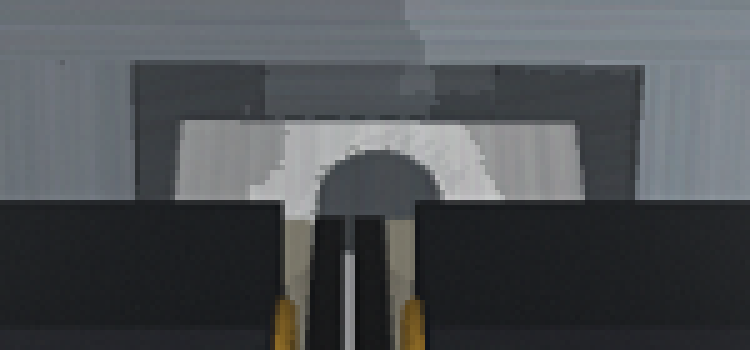

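Run:
```python
from h import *
c=calibration("wrist")
L=[ray("wrist",(u,214),.09,c) for u in (286,365.4)]; E=np.array(c["extrinsics"]); o=-E[:3,:3].T@E[:3,3]
w=np.linalg.norm(L[1]-L[0]); k=.098/w; z=o[2]+k*(L[0][2]-o[2])
print("near edge z",z,"tilt",np.arcsin(min(1,(.0900-z)/.08)))
```

```text
near edge z 0.024924839106054197 tilt 0.9500412717477247
```

Three estimates put the tilt at 0.8–0.98 rad, well above 0.7, and the arm is clear. Handing in.

```bash
python3 -c "from station import *; print(job_done())"
```

```text
the job is handed in; nothing more can be done
None
```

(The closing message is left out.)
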